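Free the rusted bolt, load the feed bottles, lock the pot

ROBOT

A 6-joint arm with a two-finger parallel gripper is mounted at the origin on the work surface. World frame = base frame: x ahead of the robot, y to its left, z up, the work surface at z = 0. Lengths are in m, angles in rad, forces in N, time in s.
With the tool pointing down it reaches from about 0.35 to 1 m from the base axis. Payload 7.1 kg.
Tool frame: the origin (TCP) lies midway between the tips of the shut fingers; the grasp point (between the pads) lies 19 mm behind it; z points along the fingers, y is the line along which they close (so a half turn about z gives the same grasp; the last joint's range is limited). The gripper opens to 85 mm and grips with 20 to 120 N. Pads are 22 mm wide; open, the fingers measure 114 mm over their backs; the gripper's body (76 mm by 85 mm) begins 54 mm behind the grasp point. The pads swing forward as they close: fully open they stand 13 mm farther back than shut.
Start: joints at [-1.323, 0.423, 1.63, -0, 1.089, -0.019], TCP at [0.165, -0.603, 0.231] pointing down, gripper open.
Joint ranges: [-3, 3], [-0.9, 2.11], [0.09, 2.58], [-1.31, 4.45], [0.11, 2.69], [-2.54, 2.54]. Speed limits (rad/s): [2.39, 2.39, 3.01, 3.14, 3.14, 3.14].

INTERFACE

Orientations are given as a unit quaternion [w, x, y, z].
In Python, from plant import r, cams gives the robot as it stands. The module is installed in compiled form; this text tells all that it offers.
- The arm moves only by the tool jog_arm, never from a script. Its argument "motion" is a list of rows, each a list of 3 entries, a list of its own where there are three numbers: the shift along the tool's x, y, z in cm, then the turn about the tool's z in degrees, then the opening, from 0 (shut) to 1 (fully open). In form: [[[x, y, z], roll, grip], ...]. A call has 1 to 20 rows; each row is the pose to reach, as a shift and turn from the pose commanded when the call began, along the tool's axes at that moment; what a row does not reach only later rows make up. A row lasts 1/8 s, in which the tool goes at most 62.5 mm and 10.7 degrees, less where a joint would pass 70% of its speed; a pose out of reach is approached as far as the arm can. A call with a gripper value outside its range is refused whole. The fingers move at their own pace and stop on an object; the grip force is fixed at half the most. Time passes only in rows, so rows that repeat a pose let the fingers close. It gives the time, the measured TCP pose, the force, the opening and the grip force at its end, in the units of the state.
- r.read_state(): the state, without advancing time (a new reading comes with each control period).
- cams.read_camera(name): name is "scene" or "top" or "wrist"; returns the picture (400x640x3 uint8, red, green, blue); there is no depth.
- cams.camera_params(name): a dict with "fx", "fy", "cx", "cy" (pixels), "xyz" and "attitude" of the camera in the world. Camera axes: x right, y down, z forward; pixel columns grow to the right and rows downward; lengths in m; the calibration is good to about 2 mm. The wrist camera is an equidistant fisheye: a pixel r from the principal point sees the ray r / f radians off the axis. A picture is of the moment at which its call begins: read the wrist's pose just before it. camera_params takes no time and is no camera call; for the wrist camera it gives the pose at the moment of the call.
- r.sign_off(): hands the job in; it is judged then, once.
Trained networks look in the newest picture that a camera, given by its name, has taken for a name from the list of things; names that differ only in an ending like _2 or _b are one class to them, and where a whole thing is asked for, a point or a joint stands for the part that bears it (a point fixed in the world has none). Each returns a list of dicts, best first, with "conf" (0 to 1); they miss things now and then, are a little off and sometimes report something else, mostly with a low value. They report only what shows in the picture. A call takes as long as a camera call.
- cams.silhouettes(camera, name): "region" (400x640 bool, what is visible of it) and "extent" ([left, top, right, bottom] in pixels, round what is visible of it).
The state is a dict: "time_s": time; "q": joint angles; "joint_vel": joint speeds; "tau": joint torques, N m; "position": TCP position; "orientation": TCP orientation; "ft_force": force on the tool from outside, world axes, zero at the start; "wrist_torque": the same for the moment, N m; "gripper_width": opening from 0.0 (shut) to 1.0 (fully open); "gripper_force": force on a finger pad.
Only numpy, scipy, OpenCV 4.12 (cv2) and the standard library are available. Lean on these libraries where they do the work, as an engineer would, in place of code of your own. Each camera call takes 0.05 s, during which the arm holds its last target. There are 200 camera calls.

TASK

The rusted bolt across the round feed pot has seized: work it free with short back-and-forth strokes of its upright handle and draw it fully back. Then stand every feed bottle that is on the bench in the pot with the two already there, all upright on the pot's floor, packed like a honeycomb with one bottle in the middle and the others round it, and finally push the bolt fully home again over them. Leave the other things on the bench where they are.

Things in the scene. Friction and masses are not known exactly. Their poses are not given: they have to be found in the camera images.
- holder: fixed dark steel base plate 190 x 285 mm, 6 mm thick, under pot and bolt. Origin on the bench under the pot's middle. Its y axis is the bolt's line (level, within 8 degrees of world y): +y draws the bolt open, -y sends it home. A 30 mm wide bolt bracket stands from y = 110 to 153 mm, top 146 mm above the bench; a 28 mm wide keeper post stands at y = -98 mm, top 141 mm
- bolt (a joint): travel of the bolt in m: 0 fully home, 0.205 fully drawn; from 0.19 its bar is clear of the pot. It starts seized at about 0.008: it shifts only between about 0 and 0.017 and jams hard there. Each firm stroke to a jam loosens it; after two to five full strokes out and back, the next pull runs on freely. Moving it takes 4 to 10 N, up to 20 N at the jams; it stays where left
- bolt_grip (a point): grip point on the bolt's upright handle, a rusty round post of 20 mm diameter, bare from 142 to 182 mm above the bench; this point is on its axis, 161 mm above the bench, at holder y = 195 mm plus the travel, x = 0. At the start the bracket is about 40 mm from the post's face on its -y side. The bar itself, 14 mm diameter, is level, its axis 131 mm above the bench, over the pot's middle
- pot: fixed round open aluminium pot on the base plate: inner diameter 162 mm, wall 4 mm, outer height 55 mm, floor 5 mm thick. Origin at the centre of its underside, 6 mm above the bench, so its inner floor is 11 mm and its rim 61 mm above the bench. It just holds seven bottles: one in the middle and six round it, their centres about 53 mm from the pot's centre
- bottle1: white plastic feed bottle, upright: round body 50 mm diameter, 60 mm tall (shoulder rounded from 52 mm up), then a grey ribbed cap 24 mm diameter from 60 to 100 mm with a 30 mm diameter flange, 5 mm thick, on top; 105 mm tall, about 0.16 kg. Origin at the centre of its underside, z up its axis. Starts on the bench; four or five of the five are present
- bottle2: white plastic feed bottle, upright: round body 50 mm diameter, 60 mm tall (shoulder rounded from 52 mm up), then a grey ribbed cap 24 mm diameter from 60 to 100 mm with a 30 mm diameter flange, 5 mm thick, on top; 105 mm tall, about 0.16 kg. Origin at the centre of its underside, z up its axis. Starts on the bench; four or five of the five are present
- bottle3: white plastic feed bottle, upright: round body 50 mm diameter, 60 mm tall (shoulder rounded from 52 mm up), then a grey ribbed cap 24 mm diameter from 60 to 100 mm with a 30 mm diameter flange, 5 mm thick, on top; 105 mm tall, about 0.16 kg. Origin at the centre of its underside, z up its axis. Starts on the bench; four or five of the five are present
- bottle4: white plastic feed bottle, upright: round body 50 mm diameter, 60 mm tall (shoulder rounded from 52 mm up), then a grey ribbed cap 24 mm diameter from 60 to 100 mm with a 30 mm diameter flange, 5 mm thick, on top; 105 mm tall, about 0.16 kg. Origin at the centre of its underside, z up its axis. Starts on the bench; four or five of the five are present
- bottle5: white plastic feed bottle, upright: round body 50 mm diameter, 60 mm tall (shoulder rounded from 52 mm up), then a grey ribbed cap 24 mm diameter from 60 to 100 mm with a 30 mm diameter flange, 5 mm thick, on top; 105 mm tall, about 0.16 kg. Origin at the centre of its underside, z up its axis. Starts on the bench; four or five of the five are present
- old1: white plastic feed bottle, upright: round body 50 mm diameter, 60 mm tall (shoulder rounded from 52 mm up), then a grey ribbed cap 24 mm diameter from 60 to 100 mm with a 30 mm diameter flange, 5 mm thick, on top; 105 mm tall, about 0.16 kg. Origin at the centre of its underside, z up its axis. Already in the pot against its wall, 120 degrees from the other old one
- old2: white plastic feed bottle, upright: round body 50 mm diameter, 60 mm tall (shoulder rounded from 52 mm up), then a grey ribbed cap 24 mm diameter from 60 to 100 mm with a 30 mm diameter flange, 5 mm thick, on top; 105 mm tall, about 0.16 kg. Origin at the centre of its underside, z up its axis. Already in the pot against its wall, 120 degrees from the other old one
- clay_pot: bystander: small terracotta pot, 76 mm diameter, 75 mm tall; origin at the centre of its underside
- seed_jar: bystander: amber glass jar, 64 mm diameter, 100 mm tall; origin at the centre of its underside
- trowel: bystander: flat trowel 240 mm long, lying on the bench; origin at its middle
- label_box: bystander: cardboard box 70 x 120 x 40 mm; origin at the centre of its underside
- feed_tin: bystander: plain steel tin, 68 mm diameter, 90 mm tall; origin at the centre of its underside

How it is judged:
By the outcome, as a careful person would: the job done as asked, in the order asked, and still so for the second after the job is handed in, with the robot touching nothing.
Of bottle1, bottle2, bottle3, bottle4, bottle5 only 4 to 5 are there at a start; the rules pass over those that are not, and their reading is None.
At some moment in a run one of bottle1, bottle2, bottle3, bottle4, bottle5 may be knocked a few centimetres aside while the robot is not near it.
Once in a run the grip may slacken for a moment while it holds something.
It also fails if it takes over 210 s, if anything falls off the work surface, if the arm or the gripper's body presses on something with over 40 N, if the wrist force passes 120 N, or if a joint passes its speed limit or range.

## Working session

There is one attempt and no reset: what is moved stays moved. The work goes in short steps, Python scripts to look and compute and a tool call to move; the robot and the scene stay as the last step left them, time stands still between calls to the robot, and variables do not carry over. Pictures are saved under pics/ and viewed, at most 14 in all, crops included, and the job is handed in when it is done.

Besides the shell and the picture viewer there is one more tool, called after "Emit:" as a command line: name --argument value ..., lists and objects as JSON in quotes. jog_arm: Moves the arm, as the interface text tells. Its arguments: {"type":"object","properties":{"motion":{"type":"array","items":{"type":"array"}}},"required":["motion"]}

```bash
mkdir -p pics
python3 - <<'E'
from plant import r, cams
import cv2
s=r.read_state(); print({k:s[k] for k in ("time_s","position","orientation","ft_force","gripper_width")})
for n in("scene","top"):
    im=cams.read_camera(n); cv2.imwrite(f"pics/{n}0.png",im[...,::-1]); print(n,cams.camera_params(n))
    for t in ("bottle1","old1","pot","bolt","bolt_grip","clay_pot","seed_jar","feed_tin","label_box","trowel"):
        print(t,[(round(d["conf"],2),[int(v) for v in d["extent"]]) for d in cams.silhouettes(n,t)])
print(cams.camera_params("wrist"))
E
```

```text
{'time_s': 0.0, 'position': array([ 0.16466678, -0.60233797,  0.23054708]), 'orientation': array([-7.69124693e-04,  9.91117405e-01,  1.32987559e-01, -8.32396100e-05]), 'ft_force': array([0.46699806, 0.3288248 , 0.57941994]), 'gripper_width': 1.002149110776166}
scene {'fx': 433.1676305178103, 'fy': 433.1676305178103, 'cx': 322.33956152447774, 'cy': 196.69745697704644, 'xyz': array([1.13260525, 0.18668837, 1.08015187]), 'attitude': array([-0.15691961,  0.56751216,  0.77757458, -0.22064443])}
bottle1 [(0.84, [344, 160, 359, 192]), (0.8, [229, 134, 249, 165]), (0.73, [306, 146, 324, 174]), (0.59, [388, 175, 406, 206])]
old1 [(0.7, [260, 179, 277, 214]), (0.58, [273, 207, 291, 234]), (0.31, [344, 157, 360, 190])]
pot [(0.85, [256, 180, 316, 243]), (0.67, [238, 178, 364, 259]), (0.61, [186, 172, 214, 210])]
bolt [(0.78, [250, 184, 363, 211]), (0.65, [319, 261, 373, 298]), (0.18, [308, 147, 323, 176])]
bolt_grip [(0.96, [249, 180, 364, 210])]
clay_pot [(0.81, [267, 136, 293, 168])]
seed_jar []
feed_tin [(0.9, [183, 132, 217, 168])]
label_box [(0.97, [318, 258, 371, 299])]
trowel [(0.56, [45
[... 439 characters left out ...]
 192]), (0.5, [455, 225, 493, 252])]
pot [(0.77, [329, 167, 389, 234])]
bolt [(0.68, [274, 192, 394, 209])]
bolt_grip [(0.66, [273, 190, 399, 207]), (0.49, [163, 186, 186, 275])]
clay_pot [(0.61, [377, 246, 407, 278]), (0.44, [258, 140, 302, 168]), (0.35, [338, 252, 354, 270])]
seed_jar [(0.68, [368, 200, 386, 210])]
feed_tin [(0.63, [456, 226, 491, 251])]
label_box [(0.68, [259, 137, 298, 168])]
trowel [(0.98, [163, 190, 186, 276]), (0.68, [274, 195, 396, 209])]
{'fx': 309.70691628693146, 'fy': 309.70691628693146, 'cx': 320.67641653219073, 'cy': 200.79896643812347, 'xyz': array([ 0.22707187, -0.58596975,  0.37420214]), 'attitude': array([ 0.10316783,  0.78794786, -0.60184707, -0.07921284])}
```

Run:
```python
import cv2
a=cv2.imread("pics/top0.png")[125:300,150:510]; cv2.imwrite("pics/topc.png",cv2.resize(a,(792,385),interpolation=cv2.INTER_CUBIC))
a=cv2.imread("pics/scene0.png")[120:310,170:500]; cv2.imwrite("pics/scenec.png",cv2.resize(a,(792,456),interpolation=cv2.INTER_CUBIC))
```

```text
(no output)
```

View pics/topc.png

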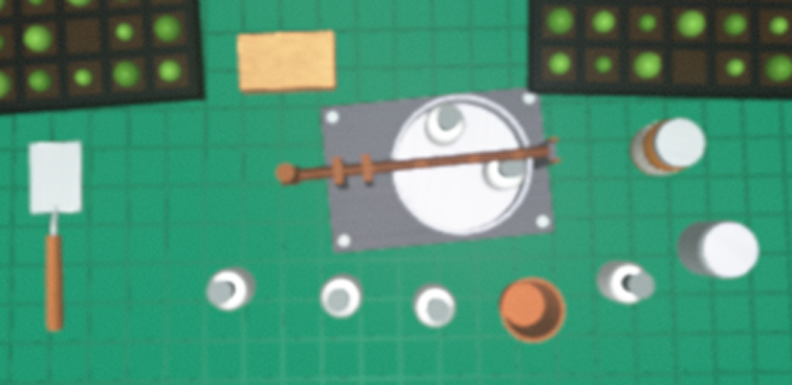

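View pics/scenec.png

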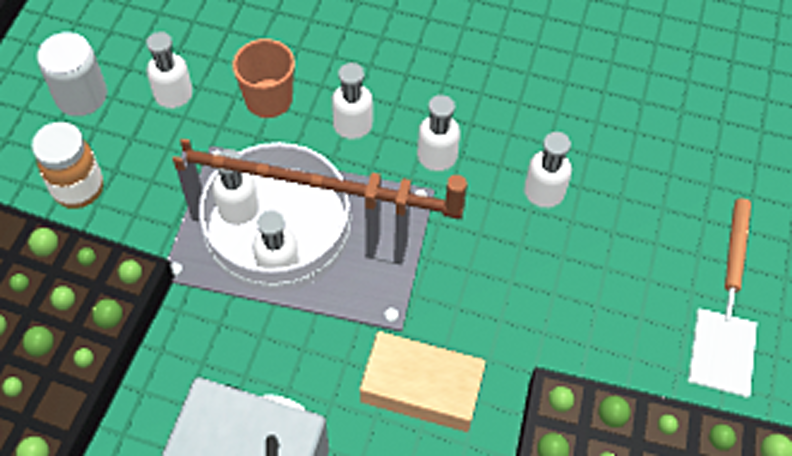

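The top crop shows four bench bottles, with caps at (222,292), (338,300), (435,306) and (640,285). Two old bottles stand in the pot, caps at (447,120) and (513,165), and the bolt handle is at (285,173). The scene crop shows a grey box at the bottom left, so I'll check the full frame and compute positions.

```bash
cat > h.py <<'E'
from plant import r, cams
import numpy as np, cv2
from scipy.spatial.transform import Rotation as R
def rot(q): q=np.asarray(q); return R.from_quat([q[1],q[2],q[3],q[0]])
def ray(n,uv,p=None):
    p=p or cams.camera_params(n); x=(uv[0]-p["cx"])/p["fx"]; y=(uv[1]-p["cy"])/p["fy"]
    if n=="wrist":
        t=np.hypot(x,y); k=np.sin(t)/t if t>1e-9 else 1; d=np.array([x*k,y*k,np.cos(t)])
    else: d=np.array([x,y,1.])
    return p["xyz"],rot(p["attitude"]).apply(d)
def onz(n,uv,z,p=None):
    o,d=ray(n,uv,p); return o+d*(z-o[2])/d[2]
def proj(n,P,p=None):
    p=p or cams.camera_params(n); c=rot(p["attitude"]).inv().apply(np.asarray(P)-p["xyz"])
    if n=="wrist":
        t=np.arctan2(np.hypot(c[0],c[1]),c[2]); k=t/np.hypot(c[0],c[1]); return np.array([p["cx"]+p["fx"]*c[0]*k,p["cy"]+p["fy"]*c[1]*k])
    return np.array([p["cx"]+p["fx"]*c[0]/c[2],p["cy"]+p["fy"]*c[1]/c[2]])
E
python3 - <<'E'
from h import *
import cv2
np.set_printoptions(precision=4,suppress=True)
pts={"b1":(222,292,.105),"b2":(338,300,.105),"b3":(435,306,.105),"b4":(640,285,.105),"o1":(447,120,.116),"o2":(513,165,.116),
"s1":(332,117,.007),"s2":(529,98,.007),"s3":(543,221,.007),"s4":(344,241,.007),"handle":(286,173,.182),"rim":(462,164,.061),
"clay":(523,303,.075),"tin":(729,250,.09),"jar":(680,143,.1)}
for k,(u,v,z) in pts.items():print(k,onz("top",(150+u/2.2,125+v/2.2),z))
E
```

```text
b1 [0.4483 0.1817 0.105 ]
b2 [0.4372 0.0472 0.105 ]
b3 [ 0.4287 -0.0649  0.105 ]
b4 [ 0.4493 -0.302   0.105 ]
o1 [ 0.6435 -0.0826  0.116 ]
o2 [ 0.5898 -0.1577  0.116 ]
s1 [0.6641 0.0577 0.007 ]
s2 [ 0.6846 -0.1977  0.007 ]
s3 [ 0.5255 -0.211   0.007 ]
s4 [0.5039 0.0441 0.007 ]
handle [0.5801 0.0973 0.182 ]
rim [ 0.5962 -0.104   0.061 ]
clay [ 0.428  -0.1714  0.075 ]
tin [ 0.4875 -0.4123  0.09  ]
jar [ 0.6138 -0.3568  0.1   ]
```

View pics/scene0.png

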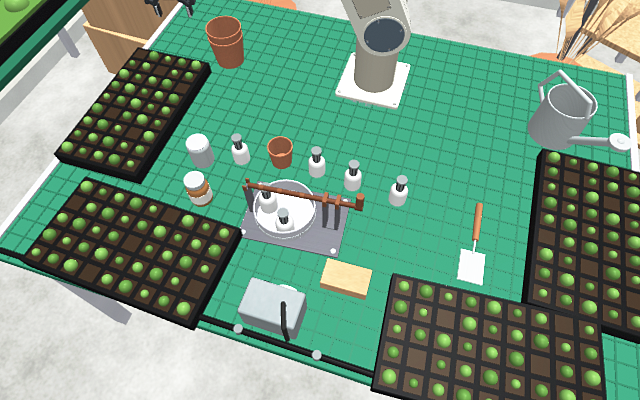

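Top and scene agree: there are four bottles on the bench. The pot centre is about (0.5965, -0.1045), the holder yaw is about 4.7°, and the handle estimate checks out against the 203 mm it should be from the pot. Next I'll go above the handle.

```bash
cat >> h.py <<'E'
def go(x,y,z,yaw=None):
    s=r.read_state(); q=rot(s["orientation"]); d=q.inv().apply(np.array([x,y,z])-s["position"])*100
    a=q.apply([1,0,0]); ps=np.degrees(np.arctan2(a[1],a[0]))
    return d.round(2), None if yaw is None else round((ps-yaw+180)%360-180,2)
E
python3 -c "
from h import *
print(go(.580,.098,.26,4.7))"
```

```text
(array([ 58.53, -56.66,  -2.87]), np.float64(10.58))
```

Emit:
jog_arm --motion '[[[10, -9, -2.9], 3, 0.5], [[58.5, -56.7, -2.9], 10.6, 0.5], [[58.5, -56.7, -2.9], 10.6, 0.5], [[58.5, -56.7, -2.9], 10.6, 0.5], [[58.5, -56.7, -2.9], 10.6, 0.5], [[58.5, -56.7, -2.9], 10.6, 0.5], [[58.5, -56.7, -2.9], 10.6, 0.5], [[58.5, -56.7, -2.9], 10.6, 0.5], [[58.5, -56.7, -2.9], 10.6, 0.5], [[58.5, -56.7, -2.9], 10.6, 0.5], [[58.5, -56.7, -2.9], 10.6, 0.5], [[58.5, -56.7, -2.9], 10.6, 0.5], [[58.5, -56.7, -2.9], 10.6, 0.5], [[58.5, -56.7, -2.9], 10.6, 0.5], [[58.5, -56.7, -2.9], 10.6, 0.5], [[58.5, -56.7, -2.9], 10.6, 0.5], [[58.5, -56.7, -2.9], 10.6, 0.5]]'

```text
time_s: 3.22
position: [0.5792, 0.0971, 0.2605]
orientation: [0.0, 0.999, 0.04, -0.0]
ft_force: [0.5, 0.3, 0.5]
gripper_width: 0.501
gripper_force: 0.0
```

Run:
```python
from h import *
np.set_printoptions(precision=4,suppress=True)
p=cams.camera_params("wrist"); im=cams.read_camera("wrist"); print(go(.580,.098,.26,4.7), p)
print("handle top", proj("wrist",(.580,.098,.182),p),"pot c",proj("wrist",(.5965,-.1045,.061),p), "tcp", proj("wrist",r.read_state()["position"],p))
P=np.array([.5965,-.1045])
for k in range(72):
    a=k*np.pi/36; uv=proj("wrist",(P[0]+.083*np.cos(a),P[1]+.083*np.sin(a),.061),p)
    cv2.circle(im,tuple(int(v) for v in uv),0,(255,0,0),-1)
for x,y,z in((.6435,-.0826,.116),(.5898,-.1577,.116),(.580,.098,.182),(.4372,.0472,.105),(.4483,.1817,.105)):
    cv2.drawMarker(im,tuple(int(round(v)) for v in proj("wrist",(x,y,z),p)),(255,0,255),0,8)
cv2.imwrite("pics/w1.png",im[...,::-1])
```

```text
(array([ 0.07, -0.07,  0.06]), np.float64(-0.1)) {'fx': 309.70691628693146, 'fy': 309.70691628693146, 'cx': 320.67641653219073, 'cy': 200.79896643812347, 'xyz': array([0.6436, 0.102 , 0.4034]), 'attitude': array([ 0.0954,  0.7284, -0.6727, -0.0885])}
handle top [319.4624 206.7224] pot c [483.908 178.89 ] tcp [320.229  251.2201]
```

View pics/w1.png

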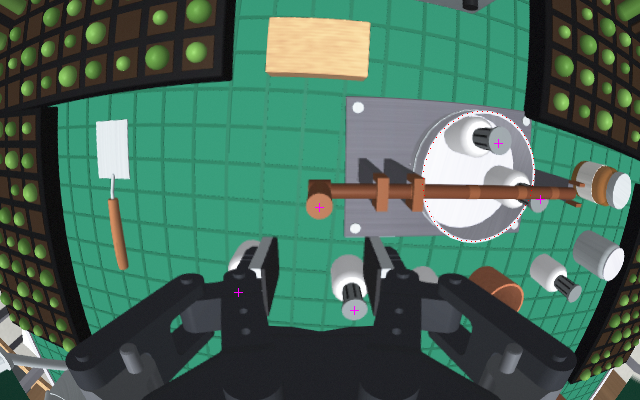

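The overlays line up with the handle top (319,207), the pot rim and the caps to a couple of pixels. I'll descend, grip the post, and stroke: tool -y opens the bolt, +y sends it home.

Emit:
jog_arm --motion '[[[0, 0, 5], 0, 0.5], [[0, 0, 9], 0, 0.5], [[0, 0, 11.6], 0, 0.5], [[0, 0, 11.6], 0, 0.5], [[0, 0, 11.6], 0, 0.1], [[0, 0, 11.6], 0, 0.1], [[0, 0, 11.6], 0, 0.1], [[0, 0, 11.6], 0, 0.1], [[0, 0, 11.6], 0, 0.1]]'

```text
time_s: 4.4
position: [0.5806, 0.0982, 0.1459]
orientation: [0.0, 0.999, 0.041, 0.001]
ft_force: [-0.1, -1.9, 7.5]
gripper_width: 0.22
gripper_force: 58.8
```

Emit:
jog_arm --motion '[[[0, -0.5, 0], 0, 0.1], [[0, -1.0, 0], 0, 0.1], [[0, -1.2, 0], 0, 0.1], [[0, -1.2, 0], 0, 0.1]]'

```text
time_s: 4.9
position: [0.5798, 0.1081, 0.1458]
orientation: [0.002, 0.999, 0.041, 0.001]
ft_force: [-0.1, -13.1, 6.4]
gripper_width: 0.22
gripper_force: 59.2
```

Emit:
jog_arm --motion '[[[0, 1.0, 0], 0, 0.1], [[0, 1.9, 0], 0, 0.1], [[0, 2.3, 0], 0, 0.1], [[0, 2.3, 0], 0, 0.1], [[0, 1.3, 0], 0, 0.1], [[0, 0.4, 0], 0, 0.1], [[0, -0.1, 0], 0, 0.1], [[0, -0.1, 0], 0, 0.1]]'

```text
time_s: 5.9
position: [0.5798, 0.1086, 0.1458]
orientation: [0.002, 0.999, 0.041, 0.001]
ft_force: [0.2, -16.4, 7.2]
gripper_width: 0.215
gripper_force: 60.7
```

Emit:
jog_arm --motion '[[[0, 1.0, 0], 0, 0.1], [[0, 1.9, 0], 0, 0.1], [[0, 2.4, 0], 0, 0.1], [[0, 2.4, 0], 0, 0.1], [[0, 1.4, 0], 0, 0.1], [[0, 0.5, 0], 0, 0.1], [[0, -0.2, 0], 0, 0.1], [[0, -0.2, 0], 0, 0.1]]'

```text
time_s: 6.9
position: [0.5798, 0.1091, 0.1457]
orientation: [0.003, 0.999, 0.042, 0.001]
ft_force: [2.1, -26.5, 6.9]
gripper_width: 0.217
gripper_force: 62.3
```

Emit:
jog_arm --motion '[[[0, 1.2, 0], 0, 0.1], [[0, 2.2, 0], 0, 0.1], [[0, 2.6, 0], 0, 0.1], [[0, 2.6, 0], 0, 0.1], [[0, 1.4, 0], 0, 0.1], [[0, 0.5, 0], 0, 0.1], [[0, 0, 0], 0, 0.1], [[0, 0, 0], 0, 0.1]]'

```text
time_s: 7.9
position: [0.5794, 0.1128, 0.1459]
orientation: [0.0, 0.999, 0.041, 0.001]
ft_force: [0.1, -3.6, 6.7]
gripper_width: 0.218
gripper_force: 62.6
```

Emit:
jog_arm --motion '[[[0, 1.2, 0], 0, 0.1], [[0, 2.2, 0], 0, 0.1], [[0, 2.6, 0], 0, 0.1], [[0, 2.6, 0], 0, 0.1]]'

```text
time_s: 8.4
position: [0.5812, 0.0907, 0.1459]
orientation: [-0.003, 0.999, 0.04, 0.001]
ft_force: [-2.8, 17.5, 6.3]
gripper_width: 0.215
gripper_force: 63.0
```

It has come loose: the last out stroke ran past the jam at low force. I'll draw it fully back.

Emit:
jog_arm --motion '[[[0, -1.5, 0], 0, 0.1], [[0, -3, 0], 0, 0.1], [[0, -5, 0], 0, 0.1], [[0, -7, 0], 0, 0.1], [[0, -9, 0], 0, 0.1], [[0, -11, 0], 0, 0.1], [[0, -13, 0], 0, 0.1], [[0, -15, 0], 0, 0.1], [[0, -17, 0], 0, 0.1], [[0, -19, 0], 0, 0.1], [[0, -20.3, 0], 0, 0.1], [[0, -21, 0], 0, 0.1], [[0, -21, 0], 0, 0.1]]'

```text
time_s: 10.02
position: [0.5648, 0.2952, 0.1459]
orientation: [0.001, 0.999, 0.041, 0.001]
ft_force: [2.6, -10.0, 7.2]
gripper_width: 0.222
gripper_force: 59.5
```

Emit:
jog_arm --motion '[[[0, 0.2, 0], 0, 0.5], [[0, 0.2, 0], 0, 0.5], [[0, 0.2, 0], 0, 0.5], [[0, 0.2, -5], 0, 0.5], [[0, 0.2, -10], 0, 0.5], [[-5, 5, -10.4], -9, 0.5], [[-9, 8, -10.4], -19.3, 0.5], [[-12.5, 10.4, -10.4], -19.3, 0.5], [[-12.5, 10.4, -10.4], -19.3, 0.5], [[-12.5, 10.4, -10.4], -19.3, 0.5]]'

```text
time_s: 11.28
position: [0.4481, 0.1833, 0.2488]
orientation: [-0.0, 0.978, 0.208, 0.001]
ft_force: [-0.3, 0.2, -0.5]
gripper_width: 0.501
gripper_force: 0.0
```

```bash
cat >> h.py <<'E'
def look(name,xy,H=.105):
    """wrist look: overlay view around a bottle; estimate flange-top centre by fitting the grey disc near prediction"""
    s=r.read_state(); p=cams.camera_params("wrist"); im=cams.read_camera("wrist")
    cv2.imwrite(f"pics/{name}.png",im[...,::-1])
    for d in cams.silhouettes("wrist","bottle1"):
        m=d["region"].astype(np.uint8); v,u=np.nonzero(m)
        # fit model: project bottle silhouette (flange + body discs) and maximise overlap
        from scipy.optimize import minimize
        def cost(c):
            k=np.zeros_like(m)
            for lo,hi,rad in((0,.054,.025),(.054,.06,.021),(.06,.1,.012),(.1,.105,.015)):
                P=[proj("wrist",(c[0]+rad*np.cos(a),c[1]+rad*np.sin(a),z+H-.105),p)*16 for z in(lo,hi) for a in np.linspace(0,6.28,24)]
                cv2.fillConvexPoly(k,cv2.convexHull(np.array(P,np.int32)),1,shift=4)
            return -(k&m).sum()/(k|m).sum()
        c0=onz("wrist",(u.mean(),v.mean()),H-.06,p)[:2]
        o=minimize(cost,c0,method="Nelder-Mead",options=dict(initial_simplex=[c0,c0+[.01,0],c0+[0,.01]],xatol=2e-4,maxiter=50))
        print(round(d["conf"],2),d["extent"],o.x.round(4),"IoU",round(-o.fun,2),go(*o.x,s["position"][2],24.)if np.hypot(*(o.x-xy))<.06 else "")
E
python3 -c "
from h import *
look('b1',(.448,.182)); print(r.read_state()['position'])"
```

```text
0.9 [453.9, 240.3, 510.4, 301.2] [ 0.4843 -0.1017] IoU -0.0 
0.82 [296.4, 149.0, 344.1, 204.5] [0.4741 0.2432] IoU -0.0 
0.75 [392.1, 200.3, 449.8, 266.0] [0.4964 0.0117] IoU -0.0 
0.72 [554.4, 270.2, 600.7, 316.9] [ 0.5076 -0.2799] IoU -0.0 
[0.44836624 0.18355058 0.24851333]h.py:35: RuntimeWarning: overflow encountered in scalar negative
  return -(k&m).sum()/(k|m).sum()
```

```bash
sed -i 's|return -(k&m).sum()/(k|m).sum()|X|; s|return -(k&m).*|return -float((k\&m).sum())/float((k\|m).sum())|' h.py; python3 -c "
from h import *
look('b1',(.448,.182))"
```

```text
0.84 [552.5, 272.6, 600.4, 318.8] [ 0.5074 -0.2809] IoU -0.0 
0.75 [451.7, 239.2, 506.3, 303.5] [ 0.4843 -0.1014] IoU -0.0 
0.73 [295.1, 149.3, 343.9, 203.3] [0.4738 0.2428] IoU -0.0 
0.57 [393.1, 201.2, 450.9, 262.3] [0.4963 0.0122] IoU -0.0 sed: -e expression #1, char 35: unknown option to 's'
h.py:35: RuntimeWarning: overflow encountered in scalar negative
  return -(k&m).sum()/(k|m).sum()
```

View pics/b1.png

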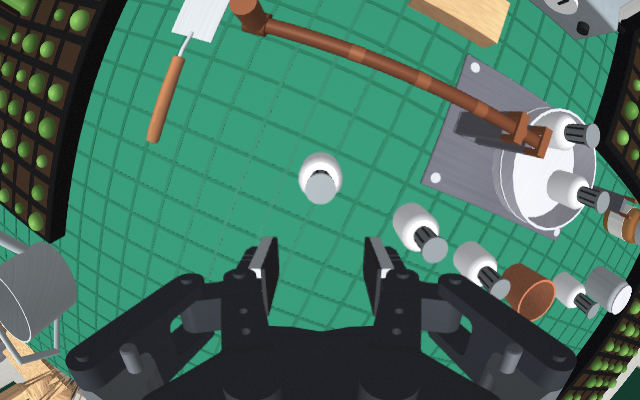

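The wrist view shows b1 alone ahead of the fingers, body at (320,170) and cap at (321,187). The other three bottles are at right and the bolt is drawn clear of the pot. My fit has an integer bug, which I'll fix.

```bash
python3 - <<'E'
s=open('h.py').read().replace("return -(k&m).sum()/(k|m).sum()","return -float((k&m).sum())/float((k|m).sum())"); open('h.py','w').write(s)
E
python3 -c "
from h import *
print(proj('wrist',(.448,.182,.105)))
look('b1b',(.448,.182))"
```

```text
[322.24957865 189.37909138]
0.76 [452.7, 240.0, 509.3, 301.3] [ 0.4235 -0.0688] IoU 0.89 
0.7 [554.3, 270.7, 599.2, 317.5] [ 0.4494 -0.3049] IoU 0.84 
0.62 [295.1, 150.6, 345.5, 201.0] [0.4479 0.1844] IoU 0.95 (array([ 0.07, -0.1 , -0.01]), np.float64(0.01))
0.59 [392.9, 201.5, 452.2, 264.8] [0.4372 0.0464] IoU 0.96
```

Emit:
jog_arm --motion '[[[0.1, -0.1, 6], 0, 0.5], [[0.1, -0.1, 12], 0, 0.5], [[0.1, -0.1, 16], 0, 0.5], [[0.1, -0.1, 18.4], 0, 0.5], [[0.1, -0.1, 18.4], 0, 0.5], [[0.1, -0.1, 18.4], 0, 0.1], [[0.1, -0.1, 18.4], 0, 0.1], [[0.1, -0.1, 18.4], 0, 0.1], [[0.1, -0.1, 18.4], 0, 0.1], [[0.1, -0.1, 18.4], 0, 0.1], [[0.1, -0.1, 14], 0, 0.1], [[0.1, -0.1, 8], 0, 0.1], [[0.1, -0.1, 2], 0, 0.1], [[0.1, -0.1, 1], 0, 0.1]]'

```text
time_s: 13.32
position: [0.4499, 0.1849, 0.2424]
orientation: [-0.001, 0.978, 0.208, 0.004]
ft_force: [-0.0, -0.2, -1.3]
gripper_width: 0.304
gripper_force: 59.6
```

```bash
python3 -c "
from h import *
s=r.read_state();print(s['gripper_width'],s['gripper_force'],s['ft_force'])
look('b1c',s['position'][:2],.105+.175)
print(go(.5965,-.1045,.240,24))"
```

```text
0.3041915746017102 59.62479293346405 [-0.02217579 -0.19582119 -1.29197219]
0.98 [557.7, 275.9, 603.6, 321.1] [ 0.4838 -0.0879] IoU 0.27 
0.8 [274.5, 178.8, 365.6, 324.3] [0.4488 0.1845] IoU 0.88 (array([ 0.08,  0.  , -0.32]), np.float64(-0.02))
0.7 [393.6, 206.0, 453.4, 269.6] [0.4644 0.1098] IoU 0.23 
0.59 [455.9, 244.7, 512.1, 306.7] [0.4559 0.0463] IoU 0.25 
(array([ 1.83, 32.41, -0.07]), np.float64(-0.02))
```

b1 is held squarely: the width fits the 24 mm cap and the held-bottle fit agrees. The bolt-line positions give a pot centre of (0.597, -0.104). I'll carry the bottle there and look again.

Emit:
jog_arm --motion '[[[0.5, 5, 0], 0, 0.1], [[1, 11, 0], 0, 0.1], [[1.3, 17, 0], 0, 0.1], [[1.6, 23, 0], 0, 0.1], [[1.9, 29, 0], 0, 0.1], [[1.9, 32.4, 0], 0, 0.1], [[1.9, 32.4, 0], 0, 0.1], [[1.9, 32.4, 0], 0, 0.1]]'

```text
time_s: 14.42
position: [0.5953, -0.1036, 0.2359]
orientation: [-0.001, 0.978, 0.208, -0.002]
ft_force: [-0.4, -0.1, -2.3]
gripper_width: 0.305
gripper_force: 59.8
```

Run:
```python
from h import *
P=np.array([.597,-.104])
p=cams.camera_params('wrist')
look('pot1',(0,0),.116)
im=cv2.imread('pics/pot1.png')
for R_,z in((.083,.061),(.081,.011)):
  for k in range(90):
    a=k*np.pi/45; uv=proj("wrist",(P[0]+R_*np.cos(a),P[1]+R_*np.sin(a),z),p); cv2.circle(im,tuple(int(v) for v in uv),0,(0,0,255),-1)
cv2.imwrite('pics/pot1o.png',im); print(go(.597,-.104,.09,24), r.read_state()['position'])
```

```text
0.87 [131.1, 213.5, 193.9, 278.4] [0.4438 0.0427] IoU 0.89 
0.79 [273.7, 175.7, 366.3, 323.2] [ 0.5188 -0.139 ] IoU 0.28 
(array([ 0.09,  0.16, 14.71]), np.float64(0.05)) [ 0.59582527 -0.10299686  0.23708907]
```

View pics/pot1o.png

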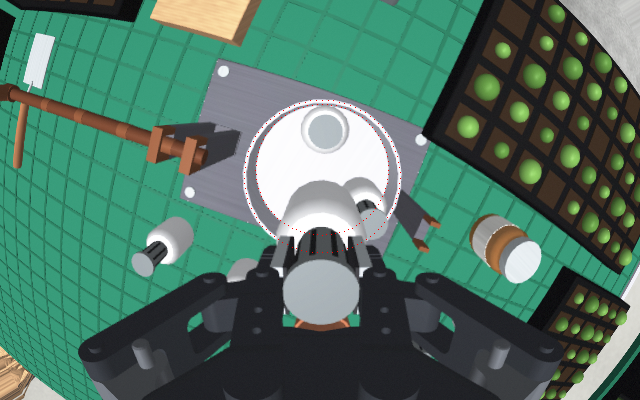

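The overlay fits the rim. o1's cap is at (325,130) and o2's cap at (370,222), both clear of the middle. I'll lower into the centre.

Emit:
jog_arm --motion '[[[0.1, 0.15, 5], 0, 0.1], [[0.1, 0.15, 9], 0, 0.1], [[0.1, 0.15, 12], 0, 0.1], [[0.1, 0.15, 14.5], 0, 0.1], [[0.1, 0.15, 15.5], 0, 0.1], [[0.1, 0.15, 16], 0, 0.1], [[0.1, 0.15, 16], 0, 0.1]]'

```text
time_s: 15.4
position: [0.5987, -0.105, 0.0789]
orientation: [0.0, 0.978, 0.208, 0.0]
ft_force: [0.2, 0.4, -0.7]
gripper_width: 0.308
gripper_force: 59.8
```

Run:
```python
from h import *
print(go(.597,-.104,.0755,24), r.read_state()['position'])
import json
# o1 by cap pixel of pot1 picture (pose then)
```

```text
(array([-0.12, -0.16,  0.34]), np.float64(0.01)) [ 0.59874848 -0.10495808  0.07888959]
```

Emit:
jog_arm --motion '[[[-0.1, -0.15, 0.2], 0, 0.1], [[-0.1, -0.15, 0.3], 0, 0.1], [[-0.1, -0.15, 0.3], 0, 0.1], [[-0.1, -0.15, 0.3], 0, 0.45], [[-0.1, -0.15, 0.3], 0, 0.45], [[-0.1, -0.15, 0.3], 0, 0.45], [[-0.1, -0.15, -4], 0, 0.45], [[-0.1, -0.15, -10], 0, 0.45], [[-0.1, -0.15, -16], 0, 0.5], [[-0.1, -0.15, -18], 0, 0.5], [[-0.1, -0.15, -18], 0, 0.5]]'

```text
time_s: 16.77
position: [0.5978, -0.1044, 0.2602]
orientation: [0.001, 0.978, 0.208, 0.002]
ft_force: [0.2, 0.5, -0.3]
gripper_width: 0.5
gripper_force: 0.0
```

Run:
```python
from h import *
print(r.read_state()['position'])
look('pot2',(.597,-.104),.116)
print(go(.437,.0464,.25,24))
```

```text
[ 0.59781402 -0.10441337  0.26024947]
0.97 [139.7, 214.7, 200.8, 271.4] [0.4415 0.044 ] IoU 0.87 
0.72 [292.8, 150.8, 345.4, 206.4] [ 0.5972 -0.104 ] IoU 0.94 (array([ 0.1 ,  0.04, -0.31]), np.float64(-0.02))
0.64 [230.7, 254.8, 239.9, 270.1] [ 0.4191 -0.0414] IoU 0.03 
(array([ -8.42, -20.22,   0.75]), np.float64(-0.02))
```

View pics/pot2.png

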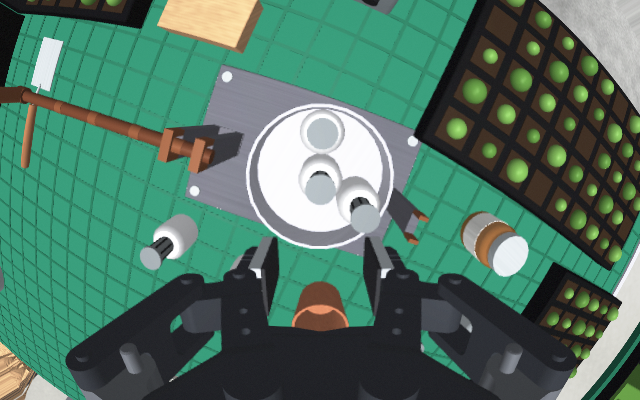

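The centre bottle stands upright at (0.5972, -0.104), cap at (320,188). The olds' caps are at (322,131) and (366,218).

Run:
```python
from h import *
p=cams.camera_params('wrist')
P=np.array([.597,-.104])
for uv in((320,188),(322,131),(366,218)):
    c=onz('wrist',uv,.116,p)[:2]; d=c-P; print(c.round(4),np.hypot(*d).round(4),np.degrees(np.arctan2(d[1],d[0])).round(1))
```

```text
[ 0.5966 -0.1028] 0.0013 106.5
[ 0.6461 -0.0828] 0.0535 23.3
[ 0.5876 -0.1557] 0.0525 -100.3
```

Emit:
jog_arm --motion '[[[-2.5, -6, 0.7], 0, 0.5], [[-5, -12, 0.7], 0, 0.5], [[-8.4, -20.2, 0.7], 0, 0.5], [[-8.4, -20.2, 0.7], 0, 0.5], [[-8.4, -20.2, 0.7], 0, 0.5], [[-8.4, -20.2, 0.7], 0, 0.5], [[-8.4, -20.2, 0.7], 0, 0.5]]'

```text
time_s: 17.75
position: [0.4386, 0.0456, 0.2509]
orientation: [0.0, 0.978, 0.207, -0.0]
ft_force: [0.2, 0.1, -0.2]
gripper_width: 0.504
gripper_force: 0.0
```

Run:
```python
from h import *
print(r.read_state()['position'])
look('b2',(.437,.046))
```

```text
[0.43864962 0.0456192  0.25086026]
0.92 [298.0, 152.2, 342.8, 206.8] [0.4373 0.047 ] IoU 0.91 (array([-0.05, -0.17,  0.01]), np.float64(-0.08))
0.72 [377.2, 196.9, 428.5, 260.0] [ 0.4234 -0.0681] IoU 0.95 
0.69 [452.8, 88.8, 529.3, 132.0] [ 0.6005 -0.1109] IoU 0.96
```

Emit:
jog_arm --motion '[[[0, -0.15, 6], 0, 0.5], [[0, -0.15, 12], 0, 0.5], [[0, -0.15, 16], 0, 0.5], [[0, -0.15, 18.6], 0, 0.5], [[0, -0.15, 18.6], 0, 0.5], [[0, -0.15, 18.6], 0, 0.1], [[0, -0.15, 18.6], 0, 0.1], [[0, -0.15, 18.6], 0, 0.1], [[0, -0.15, 18.6], 0, 0.1], [[0, -0.15, 18.6], 0, 0.1], [[0, -0.15, 14], 0, 0.1], [[0, -0.15, 8], 0, 0.1], [[0, -0.15, 2], 0, 0.1], [[0, -0.15, 1], 0, 0.1], [[0, -0.15, 1], 0, 0.1]]'

```text
time_s: 19.73
position: [0.4372, 0.0476, 0.2413]
orientation: [0.0, 0.978, 0.208, 0.0]
ft_force: [-0.4, 0.2, -1.5]
gripper_width: 0.311
gripper_force: 59.6
```

```bash
python3 -c "
from h import *
s=r.read_state()
print(s['gripper_width'],go(.6037,-.0514,.240,24))"
```

```text
0.31137823909048845 (array([11.19, 15.81,  0.14]), np.float64(-0.01))
```

Emit:
jog_arm --motion '[[[3, 4.5, 0], 0, 0.1], [[6.5, 9.5, 0], 0, 0.1], [[10, 14, 0], 0, 0.1], [[11.2, 15.8, 0], 0, 0.1], [[11.2, 15.8, 0], 0, 0.1], [[11.2, 15.8, 0], 0, 0.1], [[11.2, 15.8, 4], 0, 0.1], [[11.2, 15.8, 4], 0, 0.1], [[11.2, 15.8, 4], 0, 0.1]]'

```text
time_s: 20.85
position: [0.6038, -0.0508, 0.202]
orientation: [-0.0, 0.978, 0.208, 0.0]
ft_force: [-0.4, -0.1, -1.2]
gripper_width: 0.31
gripper_force: 59.7
```

Run:
```python
from h import *
s=r.read_state(); print(s['position'],s['gripper_width'],go(.6037,-.0514,.0755,24))
look('h2',s['position'][:2],.105+s['position'][2]-.0645)
```

```text
[ 0.60376549 -0.05078946  0.20204092] 0.30970424053745516 (array([-0.03,  0.05, 12.65]), np.float64(0.02))
0.88 [346.5, 181.5, 395.0, 251.2] [ 0.6382 -0.0532] IoU 0.19 (array([2.98, 1.56, 0.09]), np.float64(0.0))
0.61 [341.3, 131.0, 401.2, 190.6] [ 0.6574 -0.0432] IoU 0.3 (array([5.14, 1.43, 0.09]), np.float64(0.0))
0.6 [283.3, 312.4, 291.9, 329.2] [ 0.4942 -0.0728] IoU 0.03 
0.55 [277.2, 181.2, 366.5, 327.5] [ 0.6039 -0.051 ] IoU 0.85 (array([-0.06, -0.04,  0.08]), np.float64(0.0))
0.52 [418.7, 344.0, 430.2, 357.5] [ 0.5062 -0.2013] IoU 0.01
```

Emit:
jog_arm --motion '[[[0, 0.05, 4], 0, 0.1], [[0, 0.05, 8], 0, 0.1], [[0, 0.05, 11], 0, 0.1], [[0, 0.05, 12.2], 0, 0.1], [[0, 0.05, 12.6], 0, 0.1], [[0, 0.05, 12.6], 0, 0.1]]'

```text
time_s: 21.7
position: [0.6056, -0.0518, 0.0771]
orientation: [0.0, 0.978, 0.208, 0.001]
ft_force: [-0.4, 0.0, -1.7]
gripper_width: 0.315
gripper_force: 60.5
```

Emit:
jog_arm --motion '[[[-0.1, -0.1, 0.1], 0, 0.1], [[-0.1, -0.1, 0.1], 0, 0.1], [[-0.1, -0.1, 0.1], 0, 0.45], [[-0.1, -0.1, 0.1], 0, 0.45], [[-0.1, -0.1, 0.1], 0, 0.45], [[-0.1, -0.1, -4], 0, 0.45], [[-0.1, -0.1, -10], 0, 0.45], [[-0.1, -0.1, -16], 0, 0.5], [[-0.1, -0.1, -18], 0, 0.5], [[-0.1, -0.1, -18], 0, 0.5]]'

```text
time_s: 22.95
position: [0.6039, -0.0512, 0.2579]
orientation: [0.001, 0.978, 0.208, 0.002]
ft_force: [0.2, 0.8, -0.6]
gripper_width: 0.507
gripper_force: 0.0
```

Run:
```python
from h import *
look('pot3',(.6037,-.0514),.116)
print(go(.4235,-.0682,.25,24))
```

```text
0.88 [333.2, 175.2, 384.6, 232.3] [ 0.5961 -0.1046] IoU 0.89 (array([-2.73,  4.64, -0.33]), np.float64(-0.01))
0.71 [301.5, 150.6, 346.3, 205.5] [ 0.6054 -0.0524] IoU 0.94 (array([ 0.24,  0.25, -0.33]), np.float64(-0.01))
0.7 [265.9, 271.4, 297.1, 329.6] [ 0.4286 -0.0706] IoU 0.5 
0.57 [422.6, 330.3, 451.3, 366.0] [ 0.4179 -0.3314] IoU 0.26 
(array([-17.02,  -5.7 ,   0.48]), np.float64(-0.01))
```

Emit:
jog_arm --motion '[[[-6, -2, 0.5], 0, 0.5], [[-12, -4, 0.5], 0, 0.5], [[-17, -5.7, 0.5], 0, 0.5], [[-17, -5.7, 0.5], 0, 0.5], [[-17, -5.7, 0.5], 0, 0.5], [[-17, -5.7, 0.5], 0, 0.5], [[-17, -5.7, 0.5], 0, 0.5]]'

```text
time_s: 23.92
position: [0.425, -0.0682, 0.25]
orientation: [-0.0, 0.978, 0.208, -0.0]
ft_force: [1.1, -0.5, -0.5]
gripper_width: 0.5
gripper_force: 0.0
```

Run:
```python
from h import *
print(r.read_state()['position'])
look('b3',(.4235,-.0682))
```

```text
[ 0.42504921 -0.0681828   0.24999116]
0.83 [296.5, 150.0, 340.9, 205.1] [ 0.424  -0.0676] IoU 0.96 (array([-0.04, -0.08,  0.01]), np.float64(0.01))
0.81 [461.9, 204.8, 522.4, 260.2] [ 0.4483 -0.3045] IoU 0.9 
0.65 [383.2, 25.1, 446.0, 78.7] [ 0.6014 -0.1068] IoU 0.96 
0.62 [349.6, 0.1, 401.4, 57.8] [ 0.6091 -0.0526] IoU 0.97
```

Emit:
jog_arm --motion '[[[0, -0.1, 6], 0, 0.5], [[0, -0.1, 12], 0, 0.5], [[0, -0.1, 16], 0, 0.5], [[0, -0.1, 18.5], 0, 0.5], [[0, -0.1, 18.5], 0, 0.5], [[0, -0.1, 18.5], 0, 0.1], [[0, -0.1, 18.5], 0, 0.1], [[0, -0.1, 18.5], 0, 0.1], [[0, -0.1, 18.5], 0, 0.1], [[0, -0.1, 18.5], 0, 0.1], [[0, -0.1, 14], 0, 0.1], [[0, -0.1, 8], 0, 0.1], [[0, -0.1, 2], 0, 0.1], [[0, -0.1, 1], 0, 0.1], [[0, -0.1, 1], 0, 0.1]]'

```text
time_s: 25.9
position: [0.4237, -0.0673, 0.2403]
orientation: [0.0, 0.978, 0.208, 0.0]
ft_force: [0.7, -0.1, -2.8]
gripper_width: 0.308
gripper_force: 59.7
```

```bash
python3 -c "
from h import *
s=r.read_state()
print(s['gripper_width'],go(.5477,-.1234,.200,24))"
```

```text
0.30831617042454984 (array([ 9.04, 10.17,  4.04]), np.float64(-0.01))
```

Emit:
jog_arm --motion '[[[3, 3.5, 0], 0, 0.1], [[6, 7, 0], 0, 0.1], [[9, 10.1, 0], 0, 0.1], [[9, 10.1, 2], 0, 0.1], [[9, 10.1, 4], 0, 0.1], [[9, 10.1, 4], 0, 0.1], [[9, 10.1, 4], 0, 0.1], [[9, 10.1, 4], 0, 0.1]]'

```text
time_s: 26.9
position: [0.5475, -0.1231, 0.2007]
orientation: [0.0, 0.978, 0.208, 0.0]
ft_force: [-0.3, 0.5, -1.6]
gripper_width: 0.314
gripper_force: 59.7
```

Run:
```python
from h import *
s=r.read_state(); print(s['position'],s['gripper_width'],go(.5477,-.1234,.0755,24))
look('h3',s['position'][:2],.105+s['position'][2]-.0645)
```

```text
[ 0.54750816 -0.12305483  0.20070726] 0.31372466925672804 (array([-0.  ,  0.03, 12.52]), np.float64(-0.01))
0.82 [278.1, 177.1, 364.7, 326.2] [ 0.548  -0.1229] IoU 0.85 (array([0.05, 0.01, 0.02]), np.float64(-0.01))
0.66 [296.1, 107.4, 352.6, 159.9] [ 0.6024 -0.0954] IoU 0.29 
0.61 [244.2, 73.5, 308.6, 132.2] [ 0.6057 -0.0849] IoU 0.31
```

Emit:
jog_arm --motion '[[[-0.1, 0, 4], 0, 0.1], [[-0.1, 0, 8], 0, 0.1], [[-0.1, 0, 10.5], 0, 0.1], [[-0.1, 0, 11.8], 0, 0.1], [[-0.1, 0, 12.4], 0, 0.1], [[-0.1, 0, 12.5], 0, 0.1], [[-0.1, 0, 12.5], 0, 0.1]]'

```text
time_s: 27.88
position: [0.5474, -0.1237, 0.077]
orientation: [0.001, 0.978, 0.208, 0.001]
ft_force: [-0.5, -0.1, 5.1]
gripper_width: 0.314
gripper_force: 60.2
```

Emit:
jog_arm --motion '[[[0, 0, 0], 0, 0.45], [[0, 0, 0], 0, 0.45], [[0, 0, 0], 0, 0.45], [[0, 0, -4], 0, 0.45], [[0, 0, -10], 0, 0.45], [[0, 0, -16], 0, 0.5], [[0, 0, -18], 0, 0.5], [[0, 0, -18], 0, 0.5]]'

```text
time_s: 28.88
position: [0.5472, -0.1236, 0.2571]
orientation: [0.001, 0.978, 0.208, 0.002]
ft_force: [-0.7, 0.8, -0.8]
gripper_width: 0.498
gripper_force: 0.0
```

Run:
```python
from h import *
look('pot4',(.5477,-.1234),.116)
print(go(.4485,-.3042,.25,24))
```

```text
0.93 [259.5, 82.3, 308.5, 129.4] [ 0.606 -0.052] IoU 0.95 
0.61 [299.0, 151.8, 340.6, 206.9] [ 0.5466 -0.1237] IoU 0.96 (array([ 0.07,  0.09, -0.29]), np.float64(-0.01))
0.57 [299.1, 105.5, 346.5, 152.5] [ 0.597  -0.1041] IoU 0.95 (array([ 5.47,  0.34, -0.29]), np.float64(-0.01))
0.41 [404.9, 264.1, 422.5, 279.6] [ 0.462  -0.3118] IoU 0.02 
(array([-16.23,  12.59,   0.43]), np.float64(-0.01))
```

View pics/pot4.png

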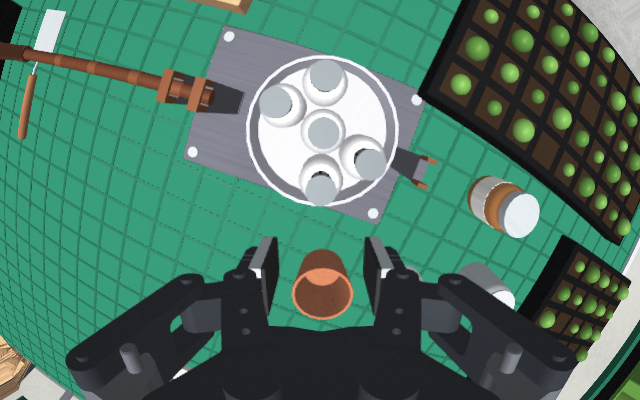

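All five potted bottles stand upright: middle cap (323,131), o1 (325,76), o2 (370,163), new ones (277,104) and (321,190). The sixth site, at the lower left, is free. Next is b4.

Emit:
jog_arm --motion '[[[-5, 4, 0.5], 0, 0.5], [[-11, 8.5, 0.5], 0, 0.5], [[-16.2, 12.6, 0.5], 0, 0.5], [[-16.2, 12.6, 0.5], 0, 0.5], [[-16.2, 12.6, 0.5], 0, 0.5], [[-16.2, 12.6, 0.5], 0, 0.5], [[-16.2, 12.6, 0.5], 0, 0.5], [[-16.2, 12.6, 0.5], 0, 0.5]]'

```text
time_s: 29.98
position: [0.45, -0.3035, 0.2503]
orientation: [-0.0, 0.978, 0.209, 0.0]
ft_force: [1.1, 0.6, 0.6]
gripper_width: 0.499
gripper_force: 0.0
```

Run:
```python
from h import *
print(r.read_state()['position'])
look('b4',(.4485,-.3042))
```

```text
[ 0.45004248 -0.30349133  0.25028817]
0.9 [298.7, 152.9, 339.8, 203.6] [ 0.4488 -0.303 ] IoU 0.93 (array([-0.07, -0.12,  0.01]), np.float64(0.05))
0.84 [176.4, 11.9, 239.1, 63.8] [ 0.5484 -0.1179] IoU 0.91 
0.8 [190.6, 0.0, 228.3, 24.5] [ 0.6054 -0.0827] IoU 0.72 
0.64 [173.6, 1.9, 193.4, 10.5] [ 0.6117 -0.0349] IoU 0.69
```

Emit:
jog_arm --motion '[[[0, -0.1, 6], 0, 0.5], [[0, -0.1, 12], 0, 0.5], [[0, -0.1, 16], 0, 0.5], [[0, -0.1, 18.5], 0, 0.5], [[0, -0.1, 18.5], 0, 0.5], [[0, -0.1, 18.5], 0, 0.1], [[0, -0.1, 18.5], 0, 0.1], [[0, -0.1, 18.5], 0, 0.1], [[0, -0.1, 18.5], 0, 0.1], [[0, -0.1, 18.5], 0, 0.1], [[0, -0.1, 14], 0, 0.1], [[0, -0.1, 8], 0, 0.1], [[0, -0.1, 2], 0, 0.1], [[0, -0.1, 0], 0, 0.1], [[0, -0.1, 0], 0, 0.1]]'

```text
time_s: 31.95
position: [0.4497, -0.3039, 0.2519]
orientation: [0.001, 0.978, 0.208, 0.001]
ft_force: [0.3, -0.2, -2.0]
gripper_width: 0.314
gripper_force: 59.9
```

```bash
python3 -c "
from h import *
s=r.read_state()
print(s['gripper_width'],go(.5552,-.0718,.205,24))"
```

```text
0.3135024981655704 (array([ 19.06, -16.94,   4.67]), np.float64(-0.01))
```

Emit:
jog_arm --motion '[[[4, -3.5, 0], 0, 0.1], [[8, -7, 0], 0, 0.1], [[12, -10.5, 0], 0, 0.1], [[16, -14, 0], 0, 0.1], [[19.1, -16.9, 0], 0, 0.1], [[19.1, -16.9, 2], 0, 0.1], [[19.1, -16.9, 4.6], 0, 0.1], [[19.1, -16.9, 4.6], 0, 0.1], [[19.1, -16.9, 4.6], 0, 0.1]]'

```text
time_s: 33.08
position: [0.5547, -0.0715, 0.2039]
orientation: [-0.0, 0.978, 0.208, -0.001]
ft_force: [1.1, 0.2, -2.0]
gripper_width: 0.313
gripper_force: 59.9
```

Run:
```python
from h import *
s=r.read_state(); print(s['position'],s['gripper_width'],go(.5552,-.0718,.0755,24))
look('h4',s['position'][:2],.105+s['position'][2]-.0645)
```

```text
[ 0.55471707 -0.07151604  0.20393589] 0.31297856109974753 (array([ 0.04,  0.05, 12.84]), np.float64(-0.03))
0.96 [338.0, 132.4, 400.9, 191.5] [ 0.6081 -0.0633] IoU 0.29 (array([5.16, 1.37, 0.11]), np.float64(-0.03))
0.76 [345.3, 184.9, 393.6, 255.2] [ 0.5916 -0.0757] IoU 0.19 (array([3.15, 1.84, 0.1 ]), np.float64(-0.03))
0.68 [295.1, 103.0, 353.4, 162.2] [ 0.6095 -0.0477] IoU 0.29 (array([5.93, 0.  , 0.11]), np.float64(-0.03))
0.57 [275.4, 179.8, 367.1, 323.9] [ 0.555 -0.071] IoU 0.88 (array([-0.01, -0.08,  0.1 ]), np.float64(-0.03))
0.56 [279.4, 70.7, 454.2, 243.2] [ 0.6252 -0.0737] IoU 0.29 
0.42 [209.0, 2.1, 283.7, 18.0] [0.6878 0.0349] IoU 0.73
```

Emit:
jog_arm --motion '[[[-0.05, 0, 4], 0, 0.1], [[-0.05, 0, 8], 0, 0.1], [[-0.05, 0, 10.5], 0, 0.1], [[-0.05, 0, 12], 0, 0.1], [[-0.05, 0, 12.6], 0, 0.1], [[-0.05, 0, 12.7], 0, 0.1], [[-0.05, 0, 12.7], 0, 0.1]]'

```text
time_s: 34.05
position: [0.5551, -0.0717, 0.0782]
orientation: [0.0, 0.978, 0.208, 0.001]
ft_force: [-0.2, 0.4, -2.1]
gripper_width: 0.311
gripper_force: 59.9
```

Emit:
jog_arm --motion '[[[0, 0, 0.2], 0, 0.1], [[0, 0, 0.2], 0, 0.1], [[0, 0, 0.2], 0, 0.45], [[0, 0, 0.2], 0, 0.45], [[0, 0, 0.2], 0, 0.45], [[0, 0, -4], 0, 0.45], [[0, 0, -10], 0, 0.45], [[0, 0, -16], 0, 0.5], [[0, 0, -20], 0, 0.5], [[0, 0, -20], 0, 0.5]]'

```text
time_s: 35.3
position: [0.5564, -0.0719, 0.281]
orientation: [0.001, 0.978, 0.208, 0.003]
ft_force: [0.3, 0.8, -0.1]
gripper_width: 0.501
gripper_force: 0.0
```

Run:
```python
from h import *
look('pot5',(.5552,-.0718),.116)
print(go(.5645,.2952,.26,4.7))
```

```text
0.95 [337.0, 176.7, 379.7, 228.9] [ 0.5491 -0.1282] IoU 0.93 (array([-2.75,  4.97, -0.4 ]), np.float64(-0.01))
0.82 [334.1, 130.7, 380.4, 174.9] [ 0.5974 -0.1039] IoU 0.93 (array([ 2.64,  4.72, -0.4 ]), np.float64(-0.01))
0.78 [298.5, 111.4, 345.5, 153.3] [ 0.6053 -0.0519] IoU 0.96 (array([ 5.49,  0.28, -0.4 ]), np.float64(-0.01))
0.62 [298.1, 154.1, 338.8, 200.6] [ 0.5541 -0.0703] IoU 0.91 (array([ 0.06, -0.11, -0.4 ]), np.float64(-0.01))
(array([ 15.86, -33.09,   1.7 ]), np.float64(19.29))
```

View pics/pot5.png

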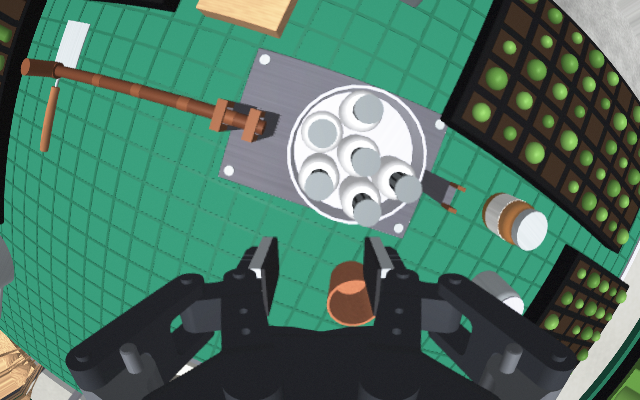

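All six bottles form the honeycomb with the middle cap at (366,162), and the vacant place is at the upper right. Next I'll go to the bolt handle.

Emit:
jog_arm --motion '[[[3, -6, 1.5], 5, 0.5], [[6, -11, 1.5], 12, 0.5], [[9, -17, 1.5], 19.3, 0.5], [[12, -23, 1.5], 19.3, 0.5], [[14, -29, 1.5], 19.3, 0.5], [[15.9, -33.1, 1.5], 19.3, 0.5], [[15.9, -33.1, 1.5], 19.3, 0.5], [[15.9, -33.1, 1.5], 19.3, 0.5], [[15.9, -33.1, 1.5], 19.3, 0.5]]'

```text
time_s: 36.52
position: [0.5649, 0.2939, 0.2614]
orientation: [0.0, 0.999, 0.04, -0.001]
ft_force: [-0.7, 0.0, -0.1]
gripper_width: 0.499
gripper_force: 0.0
```

Run:
```python
from h import *
print(go(.5645,.2952,.145,4.7),r.read_state()['position'])
```

```text
(array([-1.000e-02, -1.400e-01,  1.164e+01]), np.float64(-0.1)) [0.56493316 0.29393961 0.26136391]
```

Emit:
jog_arm --motion '[[[0, -0.1, 5], 0, 0.5], [[0, -0.1, 9], 0, 0.5], [[0, -0.1, 11.6], 0, 0.5], [[0, -0.1, 11.6], 0, 0.5], [[0, -0.1, 11.6], 0, 0.1], [[0, -0.1, 11.6], 0, 0.1], [[0, -0.1, 11.6], 0, 0.1], [[0, -0.1, 11.6], 0, 0.1], [[0, -0.1, 11.6], 0, 0.1]]'

```text
time_s: 37.65
position: [0.5662, 0.2953, 0.1481]
orientation: [0.0, 0.999, 0.041, 0.001]
ft_force: [1.9, -5.4, -0.4]
gripper_width: 0.212
gripper_force: 58.5
```

Emit:
jog_arm --motion '[[[0, 1.5, 0], 0, 0.1], [[0, 3, 0], 0, 0.1], [[0, 5, 0], 0, 0.1], [[0, 7, 0], 0, 0.1], [[0, 9, 0], 0, 0.1], [[0, 11, 0], 0, 0.1], [[0, 13, 0], 0, 0.1], [[0, 15, 0], 0, 0.1], [[0, 17, 0], 0, 0.1], [[0, 19, 0], 0, 0.1], [[0, 20.3, 0], 0, 0.1], [[0, 20.8, 0], 0, 0.1], [[0, 20.9, 0], 0, 0.1], [[0, 20.9, 0], 0, 0.1]]'

```text
time_s: 39.4
position: [0.5825, 0.0908, 0.148]
orientation: [-0.003, 0.999, 0.04, 0.001]
ft_force: [-3.5, 19.6, 6.7]
gripper_width: 0.215
gripper_force: 60.6
```

Emit:
jog_arm --motion '[[[0, -0.2, 0], 0, 0.1], [[0, -0.2, 0], 0, 0.5], [[0, -0.2, 0], 0, 0.5], [[0, -0.2, 0], 0, 0.5], [[0, -0.2, -5], 0, 0.5], [[0, -0.2, -11], 0, 0.5], [[-5, -5, -14], 0, 0.5], [[-10, -10, -14], 0, 0.5], [[-12, -15, -14], 0, 0.5], [[-12, -18, -14], 0, 0.5], [[-12, -18, -14], 0, 0.5], [[-12, -18, -14], 0, 0.5]]'

```text
time_s: 40.9
position: [0.4478, 0.2572, 0.2861]
orientation: [0.0, 0.999, 0.041, -0.0]
ft_force: [0.2, -0.3, 0.0]
gripper_width: 0.499
gripper_force: 0.0
```

Run:
```python
from h import *
im=cams.read_camera("top"); im2=cams.read_camera("scene")
a=cv2.resize(im[140:260,230:430],(600,360),interpolation=cv2.INTER_CUBIC)
b=cv2.resize(im2[160:270,200:400],(600,330),interpolation=cv2.INTER_CUBIC)[:240]
cv2.imwrite("pics/end.png",np.vstack([a,b])[...,::-1])
for v in((0,0)):pass
for k in(0,.005): print(k,proj("top",np.array([.597,-.104,.182])+(.195+k)*np.array([-.082,.9966,0])))
```

```text
0 [282.94356523 203.21154184]
0.005 [280.84789271 203.41723383]
```

View pics/end.png

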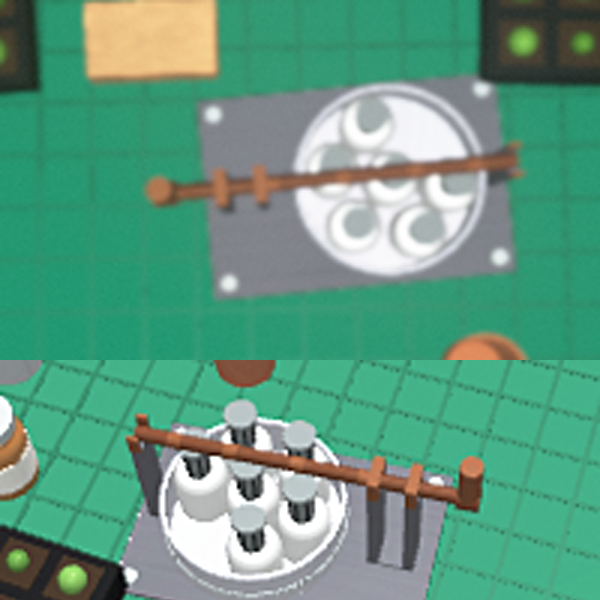

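The bolt is home: the handle at crop (160,190) is pixel (283.3, 203.3), against (282.9, 203.2) predicted for zero travel. All six bottles stand upright in the honeycomb under it, so I'm handing in.

```bash
python3 -c "
from plant import r
print(r.sign_off())"
```

```text
the job is handed in; nothing more can be done
None
```

I freed the bolt and drew it fully back, stood all four bench bottles in the pot with the two old ones (one in the middle, five round it, one place empty), pushed the bolt fully home, and handed the job in at about 41 s; no verdict came back.

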